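# Hold down the saw's interlock reset pair

### The job

Reset the saw's interlock at the grey two-button station: with the fingers gently push its yellow shutter all the way back, away from the buttons, then press the two green buttons down together, one fingertip on each, and hold them both down for at least three seconds before letting them come back up. Leave the shutter open, do not press the small red stop button between the green ones, do not grip anything, and leave the things standing round the station where they are.

Things in the scene. Friction and masses are not known exactly. Their poses are not given: they have to be found in the camera images.
- station: Grey control box bolted down, 112 mm deep (x), 150 wide (y), 50 high. Origin on the bench under the middle of the button row; own +x points from the row to the box's rear, +y along the row to the left green button, z up. Box from x = -34 to +78 mm; rails along x at y = +-70 mm (inner edges +-63) up to 79 mm above the bench. A grip or a push above 45 N spoils the run
- green_left_top (a point): centre of the top of the left green button (station y = +32 mm, 66.5 mm above the bench when up); round, 26 mm across. z up
- green_right_top (a point): centre of the top of the right green button (station y = -32 mm, 66.5 mm above the bench when up); round, 26 mm across; 64 mm centre to centre from the left one
- red_stop_top (a point): centre of the top of the red stop button, 18 mm across, midway between the green ones and just as high; must not be pressed
- green_left (a joint): how far the left green button is down, m: 0 up to 0.009 fully down; about 1 N to start, 5 N at the bottom; springs back up by itself
- green_right (a joint): how far the right green button is down, m: as the left
- red_stop (a joint): how far the red stop button is down, m: 0 up, 0.009 fully down; as the green ones
- shutter_lip (a point): middle of the top edge of the upright push lip at the near edge of the yellow shutter, on its near face, 93 mm above the bench. The lip is 110 mm wide (station y), 5 thick and rises 19 above the plate. The plate runs 46 mm back (+x) from the lip, 71 to 74 mm above the bench, and covers the buttons at the start
- shutter (a joint): shutter position, m: 0 fully shut (lip's near face at station x = -22 mm) to 0.05 fully open (at x = +28 mm, clear of the buttons); slides along station +x with about 1.5 N of friction and stays where it is left; starts within 0.008 of shut
- screw_jar: glass jar with a red lid, 68 mm across, 95 mm tall, stands close beside the station's +y side; leave it alone. Origin at the centre of its underside
- offcut_2: hardwood offcut 42x70x20 mm lying close beside the station's -y side; leave it alone. Origin at the centre of its underside
- nail_jar: glass jar with a tan lid, 62 mm across, 85 mm tall; leave it alone. Origin at the centre of its underside
- soap_box: small white cardboard soap box 55x85x30 mm; leave it alone. Origin at the centre of its underside

How it is judged:
On the way, in this order (a step that is already met when the one before it is completed fails the run):
1. the shutter is pushed open, at least 42 of its 50 mm, with no green button down yet (value of joint shutter above 0.042 m and value of joint each of green_left, green_right below 0.0015 m), for 0.2 s.
2. both green buttons are held down by the fingers, at least 5 of 9 mm, for three seconds without a break (value of joint each of green_left, green_right above 0.005 m and contact force between the fingers and station above 2 N), for 3 s.
At the end, for the whole second after the job is handed in: the shutter is at least 42 mm open, all three buttons are back up (within 1.5 mm), and the two jars, the offcut and the soap box are at rest within 30 mm of where they stood (all of step 1 and value of joint red_stop below 0.0015 m and distance of each of screw_jar, offcut_2, nail_jar, soap_box from where it was at the start of the episode below 0.03 m and linear speed of each of screw_jar, offcut_2, nail_jar, soap_box below 0.02 m/s); the robot touches nothing.
It fails at once if one green button is down (5 mm) while the other is still up (under 1.5 mm): not pressed together ((value of joint green_left above 0.005 m and value of joint green_right below 0.0015 m) or (value of joint green_right above 0.005 m and value of joint green_left below 0.0015 m)).
It fails at once if the red stop button is pressed (over 3 mm) (value of joint red_stop above 0.003 m).
It fails at once if the station is rammed or gripped (over 45 N from the fingers) (contact force between the fingers and station above 45 N).
It fails at once if a thing round the station is shifted or lifted by more than 30 mm (distance of any of screw_jar, offcut_2, nail_jar, soap_box from where it was at the start of the episode above 0.03 m).
It also fails if it takes over 48 s, if anything falls off the work surface, if the arm or the gripper's body presses on something with over 40 N, if the wrist force passes 120 N, or if a joint passes its speed limit or range.

### The arm

A 6-joint arm with a two-finger parallel gripper is mounted at the origin on the work surface; the furniture and walls round the work are solid. World frame = base frame: x ahead of the robot, y to its left, z up, the work surface at z = 0. Lengths are in m, angles in rad, forces in N, time in s.
With the tool pointing down it reaches from about 0.375 to 0.9 m from the base axis. Payload 3.1 kg.
Tool frame: the origin (TCP) lies midway between the tips of the shut fingers; the grasp point (between the pads) lies 19 mm behind it; x points along the fingers, z is the direction in which the jaws open and shut, and the axes are right-handed (so a half turn about x gives the same grasp; the last joint's range is limited). The gripper opens to 85 mm and grips with 20 to 120 N. Pads are 22 mm wide; open, the fingers measure 114 mm over their backs; the gripper's body (76 mm by 85 mm) begins 54 mm behind the grasp point. The pads swing forward as they close: fully open they stand 13 mm farther back than shut.
Start: joints at [0.922, 0.527, 1.433, -0, 1.181, -0.178], TCP at [0.283, 0.557, 0.231] pointing down, gripper open.
Joint ranges: [-3.08, 3.08], [-0.75, 2.2], [0.22, 2.44], [-1.43, 4.57], [0, 2.65], [-2.85, 2.85]. Speed limits (rad/s): [2.79, 2.79, 3.14, 3.14, 3.14, 3.14].

### API

Orientations are given as a unit quaternion [x, y, z, w].
In Python, from station import status, snapshot, camera_params, ticket gives the robot as it stands.
- The arm moves only by the tool arm_command, never from a script. Its argument "series" is a list that holds one entry, the list of rows, each a list of 4 numbers: the shift along the tool's x, y, z in mm, then the turn about the tool's x in rad. A call has 1 to 10 rows; each row shifts and turns the commanded pose from where the row before left it, along the tool's axes as they then stand; what a row does not reach is not made up. A row lasts 1/10 s, in which the tool goes at most 50 mm and 8.59 degrees, less where a joint would pass 70% of its speed; a pose out of reach is approached as far as the arm can. A call is refused whole if a number of a shift passes 50 or a number of a turn 0.15, either way. A call with a gripper value outside its range is refused whole. "jaw" is the opening in per cent of the stroke, from 0 (shut) to 100 (fully open), set as the call begins (left out, the last holds). The fingers move at their own pace and stop on an object; "force" is the grip in N (left out, the last holds). Time passes only in rows, so rows that do not move let the fingers close. It gives the time, the measured TCP pose, the force and the opening at its end, in the units of the state.
- status.sense(): the state, without advancing time (a new reading comes with each control period).
- snapshot(name): name is "scene" or "side" or "wrist"; returns the picture (400x640x3 uint8, red, green, blue); there is no depth.
- camera_params(name): a dict with "fovy" (degrees; the focal length in pixels is half the picture's height over the tangent of half this angle, whatever the lens; pixels are square), "cx", "cy" (the principal point, pixels), "extrinsics" (4x4, takes a point from camera to world coordinates); the wrist camera has in their place "mount" (4x4, takes a point from camera to tool coordinates, whose origin is the TCP and whose axes are the tool frame's). Camera axes: x right, y down, z forward; pixel columns grow to the right and rows downward; lengths in m; the calibration is good to about 2 mm. A picture is of the moment at which its call begins: read the wrist's pose just before it. camera_params takes no time and is no camera call.
- ticket.sign_off(): hands the job in, once; it reports no verdict.
The state is a dict: "t": time; "q": joint angles; "qd": joint speeds; "tau": joint torques, N m; "tcp_pos": TCP position; "tool_rot": TCP orientation; "force": force on the tool from outside, world axes, zero at the start; "ft_torque": the same for the moment, N m; "finger_gap": opening from 0.0 (shut) to 1.0 (fully open).
Only numpy, scipy, OpenCV 4.12 (cv2) and the standard library are available. Lean on these libraries where they do the work, as an engineer would, in place of code of your own. Each camera call takes 0.05 s, during which the arm holds its last target. There are 200 camera calls.

## Working session

There is one attempt and no reset: what is moved stays moved. The work goes in short steps, Python scripts to look and compute and a tool call to move; the robot and the scene stay as the last step left them, time stands still between calls to the robot, and variables do not carry over. Pictures are saved under pics/ and viewed, about 8 in all and at most 12, crops included, and the job is handed in when it is done.

Besides the shell and the picture viewer there is one more tool, called after ">>>" in YAML: its name, and indented under it one key for each argument. arm_command: Moves the arm, as the interface text tells. Its arguments: {"type":"object","properties":{"series":{"type":"array"},"jaw":{"type":"number"},"force":{"type":"number"}},"required":["series"]}

```bash
mkdir -p pics
python3 - <<'E'
from station import status,snapshot,camera_params
import cv2,numpy as np
s=status.sense();print(s)
for n in("scene","side","wrist"):
    im=snapshot(n);cv2.imwrite(f"pics/{n}0.png",im[:,:,::-1])
    print(n,camera_params(n))
E
```

```text
{'t': 0.0, 'q': array([ 9.22498802e-01,  5.28466235e-01,  1.43385849e+00, -1.92791399e-05,
        1.18139157e+00, -1.78535816e-01]), 'qd': array([ 0.00065318, -0.00049377,  0.00154963,  0.00112438, -0.00096078,
        0.00055063]), 'tau': array([ 5.09034944e-04, -4.42336321e+01, -1.78030479e+01, -1.49494545e-04,
        8.20746442e-03,  9.39355857e-06]), 'tcp_pos': array([0.28249571, 0.55673878, 0.2303475 ]), 'tool_rot': array([-0.37018825,  0.60333008,  0.36963072,  0.60193572]), 'force': array([0.67839524, 0.80892714, 0.09361681]), 'ft_torque': array([-0.01731109,  0.03583361,  0.02828244]), 'finger_gap': 1.0010544822540663}
scene {'fovy': 42.78897500330537, 'cx': 317.658067225332, 'cy': 193.34124554946732, 'extrinsics': array([[ 0.96950431,  0.10564178, -0.22113619,  0.77063246],
       [ 0.24496499, -0.39078533,  0.88728743, -1.20357395],
       [ 0.00731784, -0.9143996 , -0.4047466 ,  0.63865255],
       [ 0.        ,  0.        ,  0.        ,  1.        ]])}
side {'fovy': 51.587523114098694, 'cx': 317.9134386397216, 'cy': 200.77491461680094, 'extrinsics': array([[ 0.94769637, -0.19955915,  0.24909383,  0.1920265 ],
       [-0.31879482, -0.62982786,  0.70829848, -0.699046  ],
       [ 0.01553879, -0.75066172, -0.660504  ,  0.76683833],
       [ 0.        ,  0.        ,  0.        ,  1.        ]])}
wrist {'fovy': 61.998869249586896, 'cx': 323.18421692228753, 'cy': 195.8238530776699, 'mount': array([[-3.77805609e-04, -3.00839220e-01,  9.53674798e-01,
        -1.41530941e-01],
       [ 3.56656860e-04, -9.53674846e-01, -3.00839094e-01,
         7.68945216e-02],
       [ 9.99999865e-01,  2.26475962e-04,  4.67600078e-04,
        -8.79243522e-06],
       [ 0.00000000e+00,  0.00000000e+00,  0.00000000e+00,
         1.00000000e+00]])}
```

View pics/scene0.png

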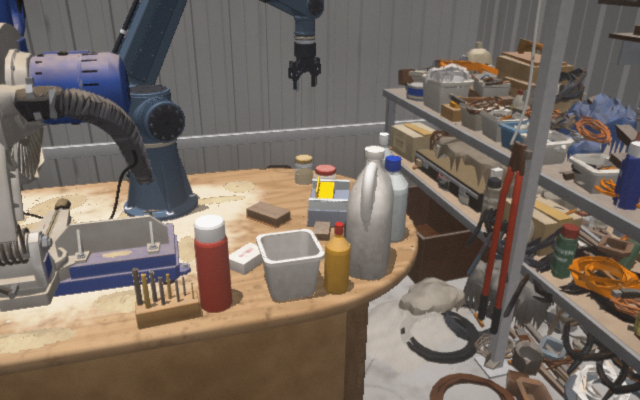

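View pics/side0.png

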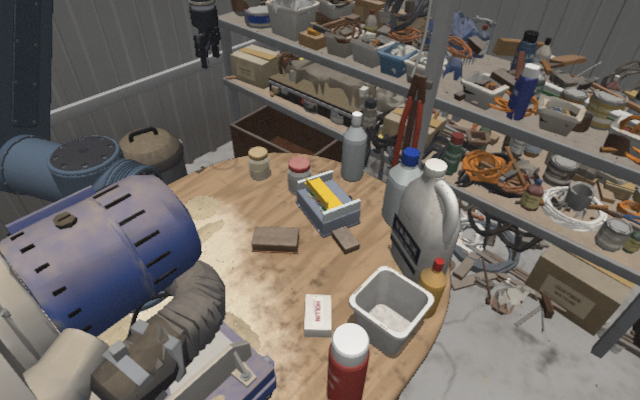

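The scene view shows the station at about (328,203) and the red-lid jar behind it at (325,175). The side view shows the station at about (328,203), the jar at (300,172), and the offcut at (346,238). I'll enlarge both.

Run:
```python
import cv2,numpy as np
a=cv2.imread("pics/scene0.png")[160:240,290:370];b=cv2.imread("pics/side0.png")[150:250,280:380]
a=cv2.resize(a,(400,400),interpolation=cv2.INTER_CUBIC);b=cv2.resize(b,(400,400),interpolation=cv2.INTER_CUBIC)
cv2.imwrite("pics/crop1.png",np.hstack([a,b]))
```

```text
(no output)
```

View pics/crop1.png

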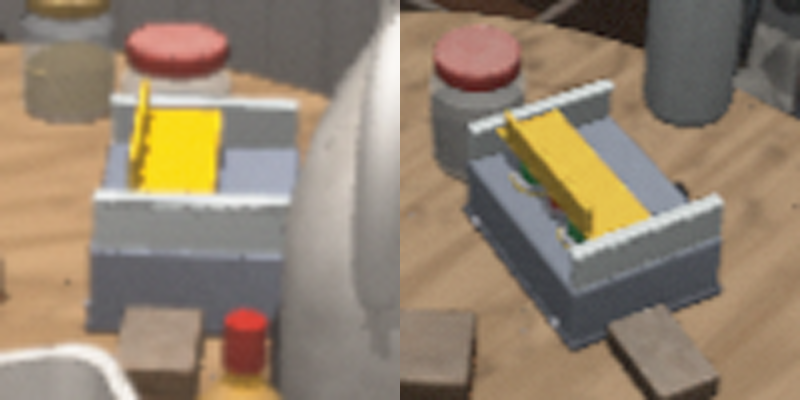

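```bash
cat > h.py <<'E'
import numpy as np
from scipy.spatial.transform import Rotation as R
from station import status,snapshot,camera_params
def cam(n,s=None):
    p=camera_params(n);f=200/np.tan(np.radians(p['fovy']/2))
    if n=='wrist':
        T=np.eye(4);T[:3,:3]=R.from_quat(s['tool_rot']).as_matrix();T[:3,3]=s['tcp_pos'];E=T@p['mount']
    else:E=p['extrinsics']
    return f,p['cx'],p['cy'],np.array(E)
def ray(c,u):
    f,cx,cy,E=c;return E[:3,3],E[:3,:3]@np.array([(u[0]-cx)/f,(u[1]-cy)/f,1])
def proj(c,P):
    f,cx,cy,E=c;q=E[:3,:3].T@(np.asarray(P)-E[:3,3]);return np.array([cx+f*q[0]/q[2],cy+f*q[1]/q[2]])
def tri(cs,us):
    A=np.zeros((3,3));b=np.zeros(3)
    for c,u in zip(cs,us):
        o,d=ray(c,u);d=d/np.linalg.norm(d);M=np.eye(3)-np.outer(d,d);A+=M;b+=M@o
    return np.linalg.solve(A,b)
def atz(c,u,z):
    o,d=ray(c,u);return o+d*(z-o[2])/d[2]
E
python3 - <<'E'
from h import *
a=cam('scene');b=cam('side')
for n,u,v in [('LN',(312.4,179.4),(297.75,182)),('LR',(349.4,180.2),(332.75,171)),('RN',(308.6,198.8),(323.75,213)),('RR',(348,200.4),(360,200))]:
    print(n,tri([a,b],[u,v]).round(4),atz(a,u,.079).round(4),atz(b,v,.079).round(4))
print('jar lid',tri([a,b],[(325.5,168.5),(299.3,162)]),'tan',tri([a,b],[(303.5,160),(259,151)]))
print(R.from_quat(status.sense()['tool_rot']).as_matrix().round(3))
E
```

```text
LN [0.4241 0.1274 0.0758] [0.4259 0.1157 0.079 ] [0.4245 0.1261 0.079 ]
LR [0.5296 0.1443 0.0772] [0.5302 0.1378 0.079 ] [0.5297 0.1435 0.079 ]
RN [ 0.4496 -0.0089  0.0769] [ 0.4505 -0.0175  0.079 ] [ 0.4506 -0.0084  0.079 ]
RR [0.5529 0.0087 0.0769] [ 5.531e-01 -3.000e-04  7.900e-02] [0.5538 0.0092 0.079 ]
jar lid [0.44798515 0.19384768 0.08853076] tan [0.35411626 0.29278014 0.0749399 ]
[[-0.001 -0.892  0.453]
 [-0.001  0.453  0.892]
 [-1.     0.    -0.002]]
```

View pics/wrist0.png

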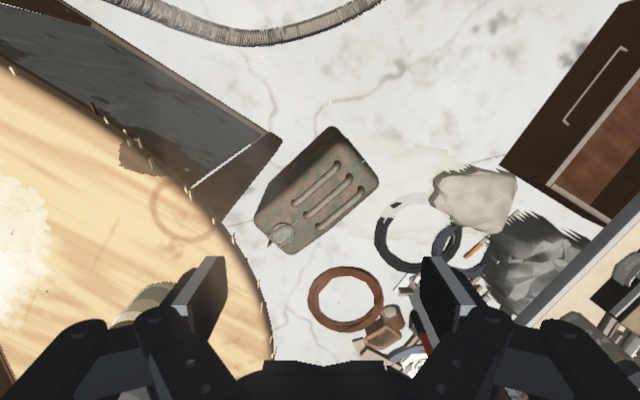

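The station's yaw is about 9.7° and the middle of its button row is near (0.470, 0.065). I'll turn the jaws parallel to the row and go above its near side.

>>> arm_command:
  series:
    - [[0,0,0,-0.13],[0,0,0,-0.13],[0,0,0,-0.13],[0,0,0,-0.13],[0,0,0,-0.12],[0,-4,-40,0],[0,-4,-40,0],[0,-4,-40,0],[0,-4,-40,0],[0,-4,-40,0]]
  jaw: 59
  force: 20

```text
t: 1.15
tcp_pos: [0.3365, 0.362, 0.2312]
tool_rot: [0.541, -0.456, -0.541, -0.455]
force: [0.8, -0.1, -0.2]
finger_gap: 0.588
```

>>> arm_command:
  series:
    - [[0,-4,-40,0],[0,-4,-40,0],[0,-4,-40,0],[0,-4,-40,0],[0,-4,-40,0],[0,-4,-40,0],[0,-4,-40,0],[0,-4,-36,0],[0,0,0,0],[0,0,0,0]]

```text
t: 2.15
tcp_pos: [0.4214, 0.057, 0.2311]
tool_rot: [-0.54, 0.456, 0.54, 0.456]
force: [-0.1, 0.8, -0.2]
finger_gap: 0.589
```

Run:
```python
from h import *
import cv2,json
s=status.sense();im=snapshot('wrist');cv2.imwrite('pics/w1.png',im[:,:,::-1])
json.dump({k:np.array(v).tolist() for k,v in s.items()},open('w1.json','w'))
print(s['t'],s['q'].round(2),s['tcp_pos'].round(4),s['force'].round(2),s['finger_gap']);M=R.from_quat(s['tool_rot']).as_matrix();print(M.round(3))
```

```text
2.15 [-0.13  0.26  1.91  0.    0.97 -1.87] [0.4214 0.057  0.2311] [-0.13  0.81 -0.23] 0.5886915859396532
[[-0.001 -0.986 -0.167]
 [ 0.    -0.167  0.986]
 [-1.     0.001  0.001]]
```

View pics/w1.png

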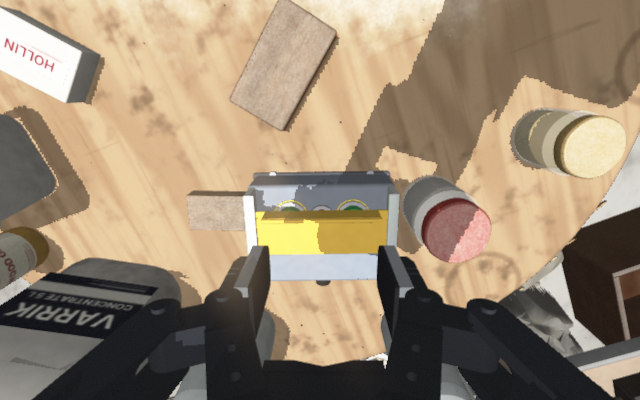

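The wrist view is well aligned with the station. The rails run (246,195)–(257,281) and (398,195)–(386,281), symmetric about column 322, and the lip is at row 213 or so. I'll enlarge it for readings.

Run:
```python
import cv2
a=cv2.imread("pics/w1.png")[160:295,235:410]
cv2.imwrite("pics/crop2.png",cv2.resize(a,None,fx=4,fy=4,interpolation=cv2.INTER_CUBIC))
```

```text
(no output)
```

View pics/crop2.png

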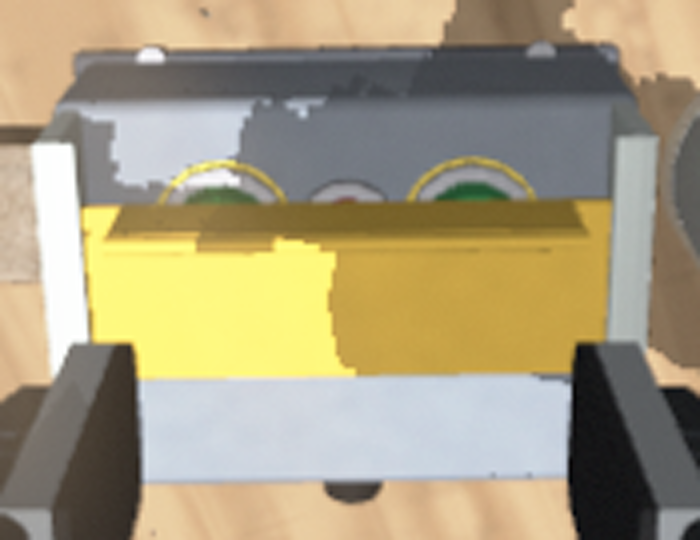

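Run:
```python
from h import *
import json
s={k:np.array(v) for k,v in json.load(open('w1.json')).items()}
c=cam('wrist',s);M=R.from_quat(s['tool_rot']).as_matrix()
for n,p,z in [('boxL',(58,102),.05),('boxR',(632,96),.05),('railLo',(33,145),.079),('railLi',(76,143),.079),('railRi',(612,137),.079),('railRo',(657,135),.079),('lipL',(107,236),.093),('lipR',(590,233),.093),('lipbotL',(122,203),.074),('lipbotR',(578,200),.074),('plateRearL',(140,380),.074),('plateRearR',(575,374),.074),('boxrearL',(140,482),.05),('boxrearR',(572,476),.05)]:
    P=atz(c,(235+p[0]/4,160+p[1]/4),z);d=M.T@(P-s['tcp_pos']);print(n,P.round(4),'fwd',(-d[1]*1e3).round(1),'y',(d[2]*1e3).round(1))
```

```text
boxL [ 0.4475 -0.0136  0.05  ] fwd 14.1 y -74.1
boxR [0.4219 0.1284 0.05  ] fwd 12.5 y 70.3
railLo [ 0.4496 -0.0131  0.079 ] fwd 16.2 y -73.9
railLi [ 0.4475 -0.0033  0.079 ] fwd 15.7 y -63.9
railRi [0.4254 0.1186 0.079 ] fwd 14.3 y 60.0
railRo [0.4232 0.1287 0.079 ] fwd 13.8 y 70.3
lipL [0.4633 0.0081 0.093 ] fwd 33.3 y -55.2
lipR [0.4445 0.1152 0.093 ] fwd 32.5 y 53.5
lipbotL [0.4623 0.0083 0.074 ] fwd 32.3 y -55.0
lipbotR [0.4434 0.1154 0.074 ] fwd 31.5 y 53.8
plateRearL [0.5082 0.0181 0.074 ] fwd 79.2 y -52.9
plateRearR [0.4885 0.1246 0.074 ] fwd 77.5 y 55.4
boxrearL [0.5524 0.0198 0.05  ] fwd 123.0 y -58.6
boxrearR [0.5306 0.137  0.05  ] fwd 121.1 y 60.6
```

>>> arm_command:
  series:
    - [[10,0,-1,-0.01],[18,0,0,0],[20,0,0,0],[20,0,0,0],[20,0,0,0],[20,0,0,0],[20,0,0,0],[16,0,0,0],[8,0,0,0],[0,0,0,0]]

```text
t: 3.2
tcp_pos: [0.4206, 0.0575, 0.0782]
tool_rot: [-0.542, 0.453, 0.544, 0.452]
force: [0.0, 0.3, 0.3]
finger_gap: 0.593
```

>>> arm_command:
  series:
    - [[0,-5,0,0],[0,-5,0,0],[0,-5,0,0],[0,-5,0,0],[0,-5,0,0],[0,-5,0,0],[0,-5,0,0],[0,-5,0,0],[0,0,0,0]]

```text
t: 4.1
tcp_pos: [0.4623, 0.0638, 0.0793]
tool_rot: [0.543, -0.453, -0.542, -0.453]
force: [-0.1, -0.9, -0.3]
finger_gap: 0.588
```

Run:
```python
from h import *
import cv2
im=snapshot('side');im2=snapshot('wrist');print(status.sense()['t'])
a=cv2.resize(im[120:260,250:400],(400,373),interpolation=cv2.INTER_CUBIC);b=cv2.resize(im2[120:400,170:470],(400,373),interpolation=cv2.INTER_CUBIC)
cv2.imwrite('pics/p1.png',np.hstack([a,b])[:,:,::-1])
```

```text
4.2
```

View pics/p1.png

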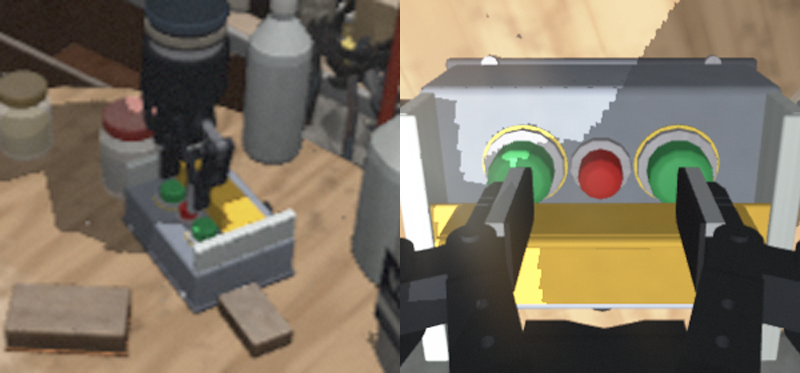

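The shutter is sliding back with the fingers on the lip, and all three buttons are now uncovered. I'll keep pushing in small steps and watch the force.

>>> arm_command:
  series:
    - [[0,-4,0,0],[0,-4,0,0],[0,-4,0,0],[0,-3,0,0],[0,-3,0,0],[0,0,0,0]]

```text
t: 4.8
tcp_pos: [0.4796, 0.0671, 0.0793]
tool_rot: [0.543, -0.453, -0.543, -0.453]
force: [-1.4, -0.1, -0.4]
finger_gap: 0.592
```

>>> arm_command:
  series:
    - [[0,-1,0,0],[0,-1,0,0],[0,0,0,0]]

```text
t: 5.1
tcp_pos: [0.4809, 0.0673, 0.0793]
tool_rot: [0.543, -0.453, -0.543, -0.453]
force: [-0.4, -0.4, 0.6]
finger_gap: 0.588
```

>>> arm_command:
  series:
    - [[0,-1,0,0],[0,-1,0,0],[0,0,0,0]]

```text
t: 5.4
tcp_pos: [0.4829, 0.0677, 0.0793]
tool_rot: [0.543, -0.453, -0.543, -0.453]
force: [-1.7, -0.5, -0.2]
finger_gap: 0.592
```

>>> arm_command:
  series:
    - [[0,-1,0,0],[0,-1,0,0],[0,0,0,0]]

```text
t: 5.7
tcp_pos: [0.4842, 0.068, 0.0793]
tool_rot: [-0.543, 0.453, 0.543, 0.453]
force: [-3.0, -1.7, 1.3]
finger_gap: 0.589
```

>>> arm_command:
  series:
    - [[0,-1,0,0],[0,-1,0,0],[0,0,0,0]]

```text
t: 6.0
tcp_pos: [0.4843, 0.0682, 0.0791]
tool_rot: [-0.542, 0.454, 0.544, 0.452]
force: [-5.6, -3.6, 3.0]
finger_gap: 0.589
```

The end stop is reached: force is up to about 6.5 N and the TCP has stalled at about station x = +17. I'll back off over the button row and look.

>>> arm_command:
  series:
    - [[0,4,0,0],[0,6,0,0],[0,6,0,0],[0,4,0,0],[0,0,0,0],[0,0,0,0]]

```text
t: 6.6
tcp_pos: [0.4672, 0.0648, 0.0794]
tool_rot: [0.543, -0.453, -0.543, -0.453]
force: [0.1, 1.6, 0.8]
finger_gap: 0.589
```

Run:
```python
from h import *
import cv2
im=snapshot('side');im2=snapshot('wrist');s=status.sense();print(s['t'],s['tcp_pos'],s['force'])
M=R.from_quat(s['tool_rot']).as_matrix();c=cam('wrist',s)
a=cv2.resize(im[150:250,270:370],(375,375),interpolation=cv2.INTER_CUBIC);b=cv2.resize(im2[200:400,210:430],(412,375),interpolation=cv2.INTER_CUBIC)
cv2.imwrite('pics/p2.png',np.hstack([a,b])[:,:,::-1])
o=proj(c,s['tcp_pos']);print(o)
```

```text
6.7 [0.46747519 0.06477027 0.07937937] [ 0.76906671 -0.30170778  0.54334294]
[323.02766999 260.50650137]
```

View pics/p2.png

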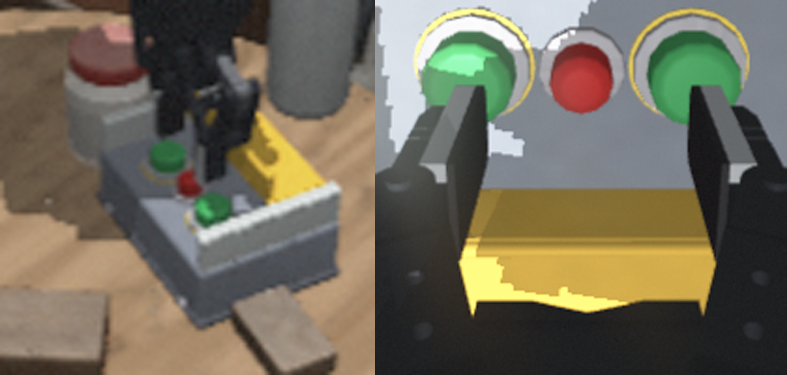

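Run:
```python
from h import *
s=status.sense();M=R.from_quat(s['tool_rot']).as_matrix();c=cam('wrist',s)
for n,p,z in [('GL',(695,76),.0665),('GR',(468,77),.0665),('red',(581,79),.0665)]+[(n,p,z) for z in(.080,.085) for n,p in [('fLout',(730,87)),('fLin',(692,87)),('fRin',(487,87)),('fRout',(450,87))]]:
    P=atz(c,((p[0]-375)/1.873+210,p[1]/1.875+200),z);d=M.T@(P-s['tcp_pos']);print(n,z,P.round(4),'fwd',(-d[1]*1e3).round(1),'y',(d[2]*1e3).round(1))
```

```text
GL 0.0665 [0.4579 0.0929 0.0665] fwd -4.4 y 29.4
GR 0.0665 [0.4693 0.0324 0.0665] fwd -4.0 y -32.2
red 0.0665 [0.4644 0.0626 0.0665] fwd -3.4 y -1.6
fLout 0.08 [0.4535 0.0985 0.08  ] fwd -7.7 y 35.7
fLin 0.08 [0.4552 0.0892 0.08  ] fwd -7.7 y 26.2
fRin 0.08 [0.4644 0.039  0.08  ] fwd -7.7 y -24.8
fRout 0.08 [0.466  0.0299 0.08  ] fwd -7.7 y -34.0
fLout 0.085 [0.4513 0.0968 0.085 ] fwd -10.2 y 34.4
fLin 0.085 [0.4529 0.0878 0.085 ] fwd -10.2 y 25.3
fRin 0.085 [0.4618 0.0394 0.085 ] fwd -10.1 y -23.9
fRout 0.085 [0.4634 0.0307 0.085 ] fwd -10.1 y -32.8
```

>>> arm_command:
  series:
    - [[0,2,-1,0],[3,0,0,0],[3,0,0,0],[2,0,0,0],[2,0,0,0],[0,0,0,0],[0,0,0,0]]
  jaw: 61

```text
t: 7.4
tcp_pos: [0.4652, 0.0635, 0.0692]
tool_rot: [-0.543, 0.453, 0.543, 0.453]
force: [0.8, -0.5, -0.8]
finger_gap: 0.61
```

>>> arm_command:
  series:
    - [[2,0,0,0],[2,0,0,0],[0,0,0,0]]

```text
t: 7.7
tcp_pos: [0.4651, 0.0635, 0.0651]
tool_rot: [-0.543, 0.453, 0.543, 0.453]
force: [0.7, 0.7, -0.1]
finger_gap: 0.612
```

>>> arm_command:
  series:
    - [[2,0,0,0],[2,0,0,0],[0,0,0,0]]

```text
t: 8.0
tcp_pos: [0.4653, 0.0635, 0.0613]
tool_rot: [0.543, -0.453, -0.543, -0.453]
force: [-0.3, -0.8, 3.0]
finger_gap: 0.612
```

>>> arm_command:
  series:
    - [[1,0,0,0],[1,0,0,0],[0,0,0,0]]

```text
t: 8.3
tcp_pos: [0.4653, 0.0634, 0.0594]
tool_rot: [0.543, -0.453, -0.543, -0.453]
force: [-0.3, 0.5, 4.6]
finger_gap: 0.609
```

>>> arm_command:
  series:
    - [[1,0,0,0],[1,0,0,0],[1,0,0,0],[0,0,0,0]]

```text
t: 8.7
tcp_pos: [0.4653, 0.0635, 0.0566]
tool_rot: [0.543, -0.453, -0.543, -0.453]
force: [-1.3, -0.0, 7.2]
finger_gap: 0.609
```

Run:
```python
from h import *
import cv2
im=snapshot('side');im2=snapshot('wrist');s=status.sense();print(s['t'],s['tcp_pos'],s['force'],R.from_quat(s['tool_rot']).as_matrix().T@s['ft_torque'])
a=cv2.resize(im[150:250,270:370],(375,375),interpolation=cv2.INTER_CUBIC);b=cv2.resize(im2[200:400,210:430],(412,375),interpolation=cv2.INTER_CUBIC)
cv2.imwrite('pics/p3.png',np.hstack([a,b])[:,:,::-1])
```

```text
8.8 [0.46530299 0.06345471 0.0566608 ] [-1.20078181  0.54393016  7.24579885] [ 0.01145137 -0.06044563  0.11588775]
```

View pics/p3.png

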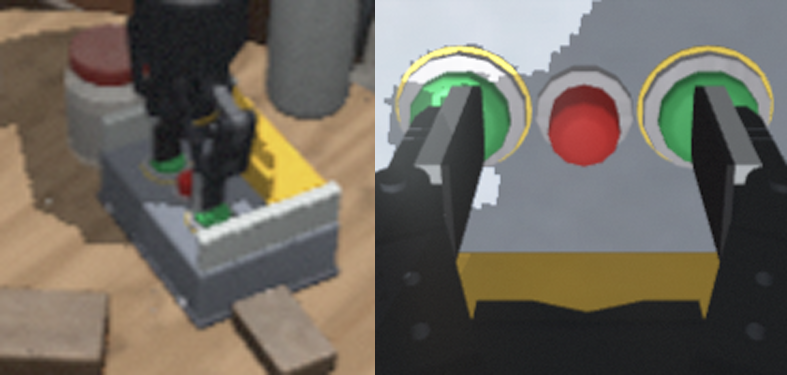

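Both green buttons are going down together and the red one is untouched. I'll press a little deeper and hold.

>>> arm_command:
  series:
    - [[1,0,0,0],[1,0,0,0],[0.5,0,0,0],[0,0,0,0],[0,0,0,0]]

```text
t: 9.3
tcp_pos: [0.4654, 0.0634, 0.0544]
tool_rot: [0.543, -0.453, -0.543, -0.453]
force: [-1.3, -0.1, 9.1]
finger_gap: 0.611
```

Run:
```python
from h import *
s=status.sense();print(s['t'],s['tcp_pos'],s['force'],R.from_quat(s['tool_rot']).as_matrix().T@s['ft_torque'])
```

```text
9.3 [0.46536416 0.06343577 0.05438725] [-1.34094323 -0.07504976  9.10464002] [-0.00234532 -0.09976704  0.18041595]
```

The force slope is 0.88 N/mm, which matches two springs, so both buttons are about 8 mm down. Now the hold.

>>> arm_command:
  series:
    - [[0,0,0,0],[0,0,0,0],[0,0,0,0],[0,0,0,0],[0,0,0,0],[0,0,0,0],[0,0,0,0],[0,0,0,0],[0,0,0,0],[0,0,0,0]]

```text
t: 10.3
tcp_pos: [0.4654, 0.0635, 0.0544]
tool_rot: [0.543, -0.453, -0.543, -0.453]
force: [-0.9, 0.1, 9.3]
finger_gap: 0.61
```

>>> arm_command:
  series:
    - [[0,0,0,0],[0,0,0,0],[0,0,0,0],[0,0,0,0],[0,0,0,0],[0,0,0,0],[0,0,0,0],[0,0,0,0],[0,0,0,0],[0,0,0,0]]

```text
t: 11.3
tcp_pos: [0.4653, 0.0634, 0.0544]
tool_rot: [0.543, -0.453, -0.543, -0.453]
force: [-0.2, 0.5, 9.3]
finger_gap: 0.612
```

>>> arm_command:
  series:
    - [[0,0,0,0],[0,0,0,0],[0,0,0,0],[0,0,0,0],[0,0,0,0],[0,0,0,0],[0,0,0,0],[0,0,0,0],[0,0,0,0],[0,0,0,0]]

```text
t: 12.3
tcp_pos: [0.4653, 0.0635, 0.0544]
tool_rot: [0.543, -0.453, -0.543, -0.453]
force: [-0.4, -0.3, 9.5]
finger_gap: 0.608
```

>>> arm_command:
  series:
    - [[0,0,0,0],[0,0,0,0],[0,0,0,0],[0,0,0,0],[0,0,0,0],[0,0,0,0],[0,0,0,0],[0,0,0,0],[0,0,0,0],[0,0,0,0]]

```text
t: 13.3
tcp_pos: [0.4653, 0.0635, 0.0544]
tool_rot: [0.543, -0.453, -0.543, -0.453]
force: [-1.5, 0.5, 7.9]
finger_gap: 0.614
```

>>> arm_command:
  series:
    - [[-3,0,0,0],[-4,0,0,0],[-5,0,0,0],[-8,0,0,0],[-15,0,0,0],[-20,0,0,0],[-20,0,0,0],[-20,0,0,0],[-15,0,0,0],[0,0,0,0]]

```text
t: 14.3
tcp_pos: [0.4663, 0.0634, 0.1656]
tool_rot: [0.544, -0.452, -0.542, -0.454]
force: [0.4, 1.1, 0.0]
finger_gap: 0.608
```

>>> arm_command:
  series:
    - [[-10,10,0,0],[-10,10,0,0],[-10,10,0,0],[-10,10,0,0],[0,0,0,0],[0,0,0,0],[0,0,0,0]]

```text
t: 15.0
tcp_pos: [0.4262, 0.0562, 0.2038]
tool_rot: [0.543, -0.453, -0.543, -0.453]
force: [-0.1, 0.1, -1.1]
finger_gap: 0.61
```

Run:
```python
from h import *
import cv2
im=snapshot('side');im2=snapshot('wrist');s=status.sense();print(s['t'],s['tcp_pos'],s['force'])
a=cv2.resize(im[130:360,240:400],(278,400));b=cv2.resize(im2,None,fx=.8,fy=.8)
b=np.vstack([b,np.zeros((80,512,3),np.uint8)])
cv2.imwrite('pics/p4.png',np.hstack([a,b])[:,:,::-1])
```

```text
15.1 [0.42607202 0.05627326 0.2035243 ] [-0.23255277 -0.06750403  0.61251681]
```

View pics/p4.png

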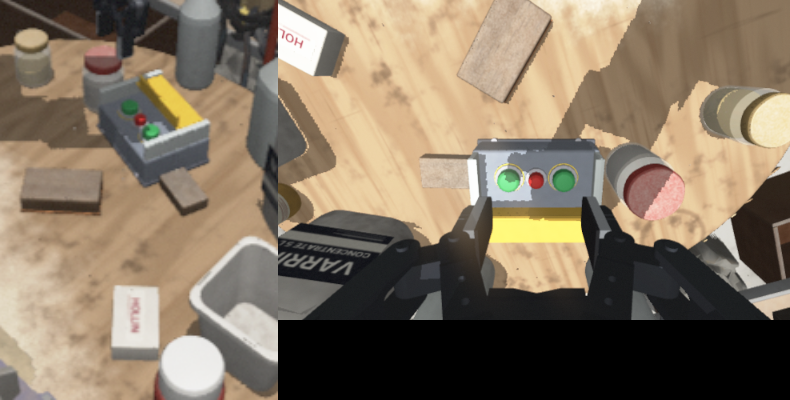

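The shutter is open, all three buttons are up, and the jars, offcut and soap box are where they stood. The arm is clear, so I'll hand in.

```bash
python3 -c "
from station import ticket;print(ticket.sign_off())"
```

```text
the job is handed in; nothing more can be done
None
```

The job is handed in, and every check I could make says it worked; the sign-off itself gives no verdict.

- **Shutter:** I pushed the lip back gently with both fingertips until it met its end stop. The force on the tool rose to about 7 N there, far below the 45 N limit.
- **Green buttons:** I pressed both together with one fingertip on each. The force rose by about 0.88 N per mm, which matches two button springs, so I take both to have been about 8 mm down. I held them there for about 4 s at 8–9.5 N, then let them up.
- **Last pictures:** the shutter is open and all three buttons are up. The jars, offcut and soap box are where they stood, and the gripper is clear of everything. The robot's clock read about 15 s at that point, against the 48 s limit.

**Disagreements:** the row position from the wrist camera and the one from the end stop differed by about 4 mm. I pressed between the two, well inside the 26 mm buttons. During the press the wrist moment was slightly uneven (about -0.1 N m). I did not trace the cause, but the force slope and the pictures both showed the two buttons down together.

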